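# Sort the desk things into their trays

### The job

Clear the work table by sorting the five loose desk things that stand between you and the three coloured trays into the trays by kind: the two adhesives (paste jar and glue stick) into the green tray, the two paper weights into the blue tray, and the rubber stamp into the red tray, in the empty bay beside the ink pad. Put one thing in each bay, standing upright and flat on the tray floor; set things down rather than dropping them. Leave the roll of brown tape and the sticky notes where they are.

Things in the scene. Friction and masses are not known exactly. Their poses are not given: they have to be found in the camera images.
- green_tray: Green steel tray, fixed, 118 (x) by 180 (y) by 24 mm high; origin under its centre, z up. Walls, floor, divider 4 mm thick; the divider along x makes two bays, each 110 (x) by 84 mm (y) inside, centred at y = +44 and -44 mm, floor at z = 4 mm. Tray for the adhesives; both bays empty at the start.
- blue_tray: Blue steel tray, fixed, 118 (x) by 180 (y) by 24 mm high; origin under its centre, z up. Walls, floor, divider 4 mm thick; the divider along x makes two bays, each 110 (x) by 84 mm (y) inside, centred at y = +44 and -44 mm, floor at z = 4 mm. Tray for the paper weights; both bays empty at the start.
- red_tray: Red steel tray, fixed, 118 (x) by 180 (y) by 24 mm high; origin under its centre, z up. Walls, floor, divider 4 mm thick; the divider along x makes two bays, each 110 (x) by 84 mm (y) inside, centred at y = +44 and -44 mm, floor at z = 4 mm. A dark blue ink pad is fixed in its +y bay (top 18 mm above the table); the stamp belongs in the empty -y bay.
- paste_jar: Paste jar (an adhesive): round white jar with black screw lid (fixed shut), 56 mm diameter, 55 mm tall, standing upright, about 0.16 kg. Origin at the centre of its underside, z up.
- glue_stick: Glue stick (an adhesive): upright cylinder, green cap, yellow and white body, 26 mm diameter, 97 mm tall, about 0.035 kg. Origin at the centre of its underside, z up.
- black_weight: Black paper weight: leatherette block 46 mm (x) by 76 mm (y) by 26 mm high, on its middle a pale wooden finger knob, 20 mm wide, whose top is 49 mm above the underside; about 0.7 kg. Origin at the centre of its underside, z up.
- red_weight: Dark red (maroon) paper weight: same shape as the black one: block 46 mm (x) by 76 mm (y) by 26 mm high, pale wooden finger knob 20 mm wide, top at 49 mm; about 0.7 kg. Origin at the centre of its underside, z up.
- stamp: Rubber stamp: brown block 27 mm (x) by 52 mm (y) by 20 mm high with a turned brown handle in its middle, up to 28 mm wide, top 71 mm above the underside; stands upright, about 0.06 kg. Origin at the centre of its underside, z up.
- tape_roll: Roll of brown tape lying flat, 94 mm across, 25 mm high, a loose bystander to be left where it is. Origin at the centre of its underside.
- note_pad: Yellow pad of sticky notes, 70 x 70 x 24 mm, a loose bystander to be left where it is. Origin at the centre of its underside.

How it is judged (in metres and radians):
At the end, for the whole second after the job is handed in: Paste jar and glue stick in different bays of the green tray, weights in different bays of the blue tray, stamp in the red tray's empty bay: origins within 32 mm (tray y) and 45 mm (tray x) of the bay centre, under 9 mm above the tray's underside, tilt under 0.12 rad, released, at rest ((((y of paste_jar in the frame of green_tray between 0.012 and 0.076 m and x of paste_jar in the frame of green_tray between -0.045 and 0.045 m and z of paste_jar in the frame of green_tray between 0 and 0.009 m and angle between paste_jar's own z axis and vertical below 0.12 rad) and (y of glue_stick in the frame of green_tray between -0.076 and -0.012 m and x of glue_stick in the frame of green_tray between -0.045 and 0.045 m and z of glue_stick in the frame of green_tray between 0 and 0.009 m and angle between glue_stick's own z axis and vertical below 0.12 rad)) or ((y of paste_jar in the frame of green_tray between -0.076 and -0.012 m and x of paste_jar in the frame of green_tray between -0.045 and 0.045 m and z of paste_jar in the frame of green_tray between 0 and 0.009 m and angle between paste_jar's own z axis and vertical below 0.12 rad) and (y of glue_stick in the frame of green_tray between 0.012 and 0.076 m and x of glue_stick in the frame of green_tray between -0.045 and 0.045 m and z of glue_stick in the frame of green_tray between 0 and 0.009 m and angle between glue_stick's own z axis and vertical below 0.12 rad))) and (((y of black_weight in the frame of blue_tray between 0.012 and 0.076 m and x of black_weight in the frame of blue_tray between -0.045 and 0.045 m and z of black_weight in the frame of blue_tray between 0 and 0.009 m and angle between black_weight's own z axis and vertical below 0.12 rad) and (y of red_weight in the frame of blue_tray between -0.076 and -0.012 m and x of red_weight in the frame of blue_tray between -0.045 and 0.045 m and z of red_weight in the frame of blue_tray between 0 and 0.009 m and angle between red_weight's own z axis and vertical below 0.12 rad)) or ((y of black_weight in the frame of blue_tray between -0.076 and -0.012 m and x of black_weight in the frame of blue_tray between -0.045 and 0.045 m and z of black_weight in the frame of blue_tray between 0 and 0.009 m and angle between black_weight's own z axis and vertical below 0.12 rad) and (y of red_weight in the frame of blue_tray between 0.012 and 0.076 m and x of red_weight in the frame of blue_tray between -0.045 and 0.045 m and z of red_weight in the frame of blue_tray between 0 and 0.009 m and angle between red_weight's own z axis and vertical below 0.12 rad))) and y of stamp in the frame of red_tray between -0.076 and -0.012 m and x of stamp in the frame of red_tray between -0.045 and 0.045 m and z of stamp in the frame of red_tray between 0 and 0.009 m and angle between stamp's own z axis and vertical below 0.12 rad and linear speed of each of paste_jar, black_weight, stamp, glue_stick, red_weight below 0.02 m/s and contact force between the fingers and paste_jar below 0.1 N and contact force between the fingers and black_weight below 0.1 N and contact force between the fingers and stamp below 0.1 N and contact force between the fingers and glue_stick below 0.1 N and contact force between the fingers and red_weight below 0.1 N); the robot touches nothing.
It fails at once if the roll of brown tape or the note pad is moved more than 25 mm (distance of any of tape_roll, note_pad from where it was at the start of the episode above 0.025 m).
It fails at once if one of the five things is dropped or thrown (moves faster than 0.9 m/s, a fall of about 40 mm, with no finger touching it) ((contact force between the fingers and paste_jar below 0.05 N and linear speed of paste_jar above 0.9 m/s) or (contact force between the fingers and black_weight below 0.05 N and linear speed of black_weight above 0.9 m/s) or (contact force between the fingers and stamp below 0.05 N and linear speed of stamp above 0.9 m/s) or (contact force between the fingers and glue_stick below 0.05 N and linear speed of glue_stick above 0.9 m/s) or (contact force between the fingers and red_weight below 0.05 N and linear speed of red_weight above 0.9 m/s)).
It also fails if it takes over 144 s, if anything falls off the work surface, if the arm or the gripper's body presses on something with over 40 N, if the wrist force passes 120 N, or if a joint passes its speed limit or range.

### The arm

A 6-joint arm with a two-finger parallel gripper is mounted at the origin on the work surface; the furniture and walls round the work are solid. World frame = base frame: x ahead of the robot, y to its left, z up, the work surface at z = 0. Lengths are in m, angles in degrees, forces in N, time in s.
With the tool pointing down it reaches from about 0.3 to 0.75 m from the base axis. Payload 8.5 kg.
Tool frame: the origin (TCP) lies on the centre line of the jaws, within the pads' length; the fingertips stand 19 mm ahead of it and the grasp point (between the pads) is the TCP (env.tcp_to_tips is the z of the fingertips in the tool frame, in m); z points along the fingers, y is the line along which they close (so a half turn about z gives the same grasp; the last joint's range is limited). The gripper opens to 85 mm and grips with 20 to 120 N. Pads are 22 mm wide; open, the fingers measure 114 mm over their backs; the gripper's body (76 mm by 85 mm) begins 54 mm behind the grasp point. The pads swing forward as they close: fully open they stand 13 mm farther back than shut.
Start: joints at [-79.372, 21.807, 74.336, -0, 83.858, -12.336], TCP at [0.215, -0.506, 0.25] pointing down, gripper open.
Joint ranges: [-178.18, 178.18], [-50.72, 133.34], [12.68, 142.11], [-81.47, 261.47], [9.98, 163.14], [-165.26, 165.26]. Speed limits (degrees/s): [136.94, 136.94, 180, 180, 180, 180].

### API

Orientations are given as a 3x3 rotation matrix whose columns are the frame's x, y, z axes.
In Python, from rig import env gives the robot as it stands.
- The arm moves only by the tool servo_tool, never from a script. Its argument "steps" is a list of rows, each an object of numbers: "tx", "ty", "tz": the shift along the world's x, y, z in cm; "yaw": the turn about the world's z in degrees; "claw": the finger opening in cm, from 0 to 8.54. In form: [{"tx": .., "ty": .., "tz": .., "yaw": .., "claw": ..}, ...]. A call has 1 to 20 rows; each row shifts and turns the commanded pose from where the row before left it; what a row does not reach is not made up. A row lasts 1/10 s, in which the tool goes at most 50 mm and 8.59 degrees, less where a joint would pass 70% of its speed; a pose out of reach is approached as far as the arm can. A call with a gripper value outside its range is refused whole. The fingers move at their own pace and stop on an object; "newtons" is the grip in N (left out, the last holds). Time passes only in rows, so rows that do not move let the fingers close. It gives the time, the measured TCP pose, the force, the opening and the grip force at its end, in the units of the state.
- env.observe(): the state, without advancing time (a new reading comes with each control period).
- env.get_image(name): name is "side" or "top" or "wrist"; returns (picture, depth): 480x640x3 uint8, red, green, blue; 480x640 float32, m along the optical axis (not along the pixel's ray), 0 where there is no reading.
- env.camera_model(name): a dict with "fovy" (degrees; the focal length in pixels is half the picture's height over the tangent of half this angle, whatever the lens; pixels are square), "cx", "cy" (the principal point, pixels), "T" (4x4, takes a point from camera to world coordinates). Camera axes: x right, y down, z forward; pixel columns grow to the right and rows downward; lengths in m; the calibration is good to about 2 mm. A picture is of the moment at which its call begins: read the wrist's pose just before it. camera_model takes no time and is no camera call; for the wrist camera it gives the pose at the moment of the call.
- env.close_job(): hands the job in; it is judged then, once.
The state is a dict: "time_s": time; "q": joint angles; "qvel": joint speeds; "joint_efforts": joint torques, N m; "position": TCP position; "tool_rot": TCP orientation; "ft_force": force on the tool from outside, world axes, zero at the start; "wrist_torque": the same for the moment, N m; "grip_width": finger opening in m; "gripper_force": force on a finger pad.
Only numpy, scipy, OpenCV 4.12 (cv2) and the standard library are available. Lean on these libraries where they do the work, as an engineer would, in place of code of your own. Each camera call takes 0.05 s, during which the arm holds its last target. There are 200 camera calls.

## Working session

There is one attempt and no reset: what is moved stays moved. The work goes in short steps, Python scripts to look and compute and a tool call to move; the robot and the scene stay as the last step left them, time stands still between calls to the robot, and variables do not carry over. Pictures are saved under pics/ and viewed, at most 14 in all, crops included, and the job is handed in when it is done.

Besides the shell and the picture viewer there is one more tool, called after "Request:" as name([rows], argument=value, ...), one row to a line, values as JSON. servo_tool: Moves the arm, as the interface text tells. Its arguments: {"type":"object","properties":{"steps":{"type":"array"},"newtons":{"type":"number"}},"required":["steps"]}

```bash
mkdir -p pics; ls; python3 - <<'E'
from rig import env
import cv2,numpy as np
s=env.observe();print(s['time_s'],s['position'],s['tool_rot'],s['grip_width'],env.tcp_to_tips)
for n in('top','side'):
    im,d=env.get_image(n);cv2.imwrite(f'pics/{n}0.png',im[:,:,::-1]);np.savez(f'{n}0.npz',im=im,d=d)
    m=env.camera_model(n);print(n,m['fovy'],m['cx'],m['cy'],np.round(m['T'],3).tolist(),(d>0).mean())
E
```

```text
pics
0.0 [ 0.21454526 -0.50614548  0.2497083 ] [[ 9.20742753e-01  3.90170107e-01 -2.64523639e-04]
 [ 3.90170067e-01 -9.20741686e-01  1.43722931e-03]
 [ 3.17205972e-04 -1.42652768e-03 -9.99998932e-01]] 0.08541010976044455 0.019
top 43.59218324483329 320.9906248252793 235.43323816695798 [[-0.027, -0.997, 0.071, 0.411], [-1.0, 0.027, 0.009, -0.007], [-0.011, -0.071, -0.997, 1.555], [0.0, 0.0, 0.0, 1.0]] 0.9959049479166666
side 44.290798144966985 325.44247557703085 233.91701800743905 [[0.999, -0.039, 0.015, 0.461], [-0.035, -0.566, 0.824, -1.18], [-0.024, -0.824, -0.566, 0.843], [0.0, 0.0, 0.0, 1.0]] 0.9959440104166667
```

View pics/top0.png

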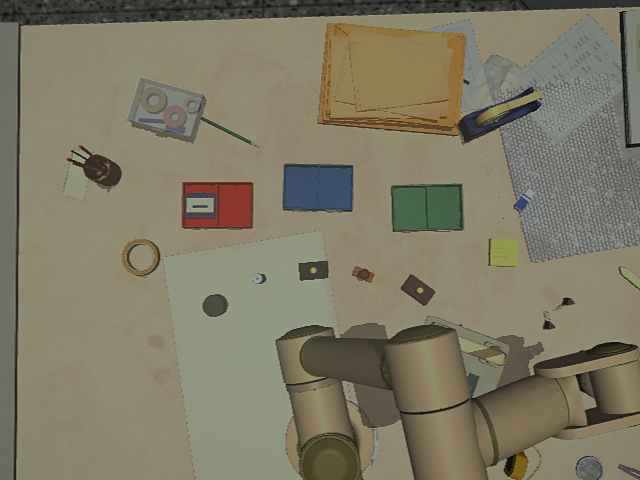

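View pics/side0.png

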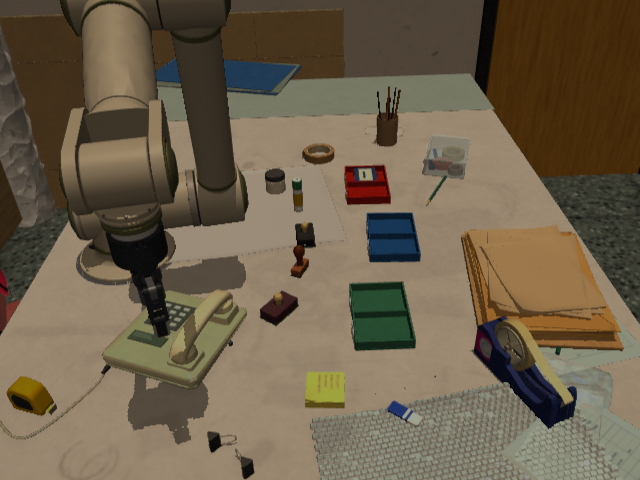

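The top view shows the jar at (215,305), glue stick (258,278), black weight (313,270), stamp (363,273) and red weight (418,290). The red, blue and green trays are at (217,205), (318,187) and (427,207), the tape at (140,257) and the notes at (503,252). The side view shows the same things standing upright, with a phone near the robot.

```bash
cat > h.py <<'E'
import numpy as np,cv2
from rig import env
def K(m): return 240/np.tan(np.radians(m['fovy']/2))
def cloud(d,m):
    v,u=np.mgrid[:480,:640];f=K(m)
    P=np.stack([(u-m['cx'])/f*d,(v-m['cy'])/f*d,d],-1)
    return P@m['T'][:3,:3].T+m['T'][:3,3]
def plane(uv,m,z):
    uv=np.atleast_2d(np.asarray(uv,float));f=K(m)
    r=np.c_[(uv[:,0]-m['cx'])/f,(uv[:,1]-m['cy'])/f,np.ones(len(uv))]@m['T'][:3,:3].T
    o=m['T'][:3,3];return o+r*((z-o[2])/r[:,2])[:,None]
def rect(mask,m,z):
    c=max(cv2.findContours(mask.astype(np.uint8),0,cv2.CHAIN_APPROX_NONE)[0],key=cv2.contourArea)
    p=plane(c[:,0,:],m,z)[:,:2]*1000
    (cx,cy),(w,h),a=cv2.minAreaRect(p.astype(np.float32))
    if w>h:a+=90   # a: world angle such that the LONG side is at a+90
    return round(cx,1),round(cy,1),round(min(w,h),1),round(max(w,h),1),round((a+90)%180-90,1)
E
python3 - <<'E'
from h import *
px={'jar':(215,305),'glue':(258,278),'black':(313,270),'stamp':(363,273),'redw':(418,290),'redt':(217,205),'bluet':(318,187),'greent':(427,207),'tape':(140,257),'notes':(503,252)}
D=np.load('top0.npz');m=env.camera_model('top');W=cloud(D['d'],m);im=D['im']
t=W[240:250,440:470].reshape(-1,3);print('table',t.mean(0),t[:,2].std())
for n,(u,v) in px.items():
    r=38 if n[-1]=='t' else 24
    w=W[v-r:v+r,u-r:u+r];z=w[...,2]
    k=cv2.morphologyEx((z>.010).astype(np.uint8),cv2.MORPH_OPEN,np.ones((2,2)))
    n_,L,S,C=cv2.connectedComponentsWithStats(k)
    if n_<2: print(n,'none',z.max());continue
    i=1+np.argmax(S[1:,4]);M=np.zeros((480,640),np.uint8);M[v-r:v+r,u-r:u+r]=L==i
    zz=W[M>0][:,2];top=np.percentile(zz,95)
    print(n,'px',S[i,4],'z med/95/max',np.round([np.median(zz),top,zz.max()],3),'rect@med',rect(M,m,np.median(zz)))
S=np.load('side0.npz');ms=env.camera_model('side');W=cloud(S['d'],ms)
for n,(u,v) in {'jar':(275,181),'glue':(298,194),'black':(305,233),'stamp':(299,260),'redw':(279,306),'redt':(368,183),'bluet':(393,236),'greent':(381,314)}.items():
    w=W[v-30:v+30,u-25:u+25].reshape(-1,3);
    c=plane([(u,v)],ms,0.025)[0]; print(n,'side z max',np.round(np.percentile(w[:,2],99.5),3),c.round(3))
E
```

```text
table [ 0.4895237  -0.3375311   0.00049151] 0.0033999215220231606
jar px 457 z med/95/max [0.054 0.06  0.064] rect@med (349.7, 275.5, 54.5, 59.9, -0.9)
glue px 120 z med/95/max [0.094 0.1   1.555] rect@med (413.8, 159.9, 24.3, 29.3, -1.5)
black px 527 z med/95/max [0.026 0.046 1.555] rect@med (431.0, 27.6, 47.0, 75.9, 3.2)
stamp px 198 z med/95/max [0.025 0.073 1.555] rect@med (418.6, -99.0, 26.8, 51.4, -24.1)
redw px 541 z med/95/max [0.026 0.045 1.555] rect@med (373.5, -235.8, 46.3, 76.2, -37.8)
redt px 1385 z med/95/max [0.018 0.026 1.555] rect@med (605.1, 273.5, 119.6, 181.7, -1.6)
bluet px 205 z med/95/max [0.016 0.027 0.032] rect@med (589.6, 17.3, 35.7, 182.4, -12.5)
greent px 607 z med/95/max [0.017 0.028 1.555] rect@med (583.7, -269.6, 121.1, 182.2, -0.2)
tape px 564 z med/95/max [0.023 0.03  1.555] rect@med (476.4, 470.1, 93.4, 93.6, -45.9)
notes px 738 z med/95/max [0.017 0.023 1.555] rect@med (462.7, -459.2, 69.2, 71.3, -2.7)
jar side z max 0.099 [0.349 0.285 0.025]
glue side z max 0.099 [0.414 0.208 0.025]
black side z max 0.072 [0.432 0.018 0.025]
stamp side z max 0.843 [ 0.418 -0.091  0.025]
redw side z max 0.052 [ 0.376 -0.248  0.025]
redt side z max 0.029 [0.61  0.253 0.025]
bluet side z max 0.029 [ 0.646 -0.01   0.025]
greent side z max 0.843 [ 0.586 -0.285  0.025]
```

```bash
python3 - <<'E'
from h import *
D=np.load('top0.npz');m=env.camera_model('top');hsv=cv2.cvtColor(D['im'],cv2.COLOR_RGB2HSV)
def roi(k,u,v,r=48):
    M=np.zeros_like(k);M[v-r:v+r,u-r:u+r]=k[v-r:v+r,u-r:u+r];return cv2.morphologyEx(M,cv2.MORPH_CLOSE,np.ones((5,5)))
h,s,v=cv2.split(hsv)
for n,lo,hi,u,w in(('blue',100,125,318,187),('green',55,90,427,207)):
    print(n,rect(roi(((h>=lo)&(h<=hi)&(s>90)&(v>25)).astype(np.uint8),u,w),m,.024))
print('red',rect(roi((((h<8)|(h>172))&(s>140)).astype(np.uint8),217,205),m,.024))
E
```

```text
blue (647.2, 12.4, 115.9, 176.9, -2.9)
green (640.2, -236.4, 7.8, 79.5, -1.6)
red (609.5, 273.6, 114.0, 178.7, -1.6)
```

Request:
servo_tool([
  {"tx": 1.6,"ty": 2.7,"tz": -0.4,"yaw": 2.9,"claw": 6},
  {"tx": 1.6,"ty": 2.7,"tz": -0.4,"yaw": 2.9,"claw": 6},
  {"tx": 1.6,"ty": 2.7,"tz": -0.4,"yaw": 2.9,"claw": 6},
  {"tx": 1.6,"ty": 2.7,"tz": -0.4,"yaw": 2.9,"claw": 6},
  {"tx": 1.6,"ty": 2.7,"tz": -0.4,"yaw": 2.9,"claw": 6},
  {"tx": 1.6,"ty": 2.7,"tz": -0.4,"yaw": 2.9,"claw": 6},
  {"tx": 1.6,"ty": 2.7,"tz": -0.4,"yaw": 2.9,"claw": 6},
  {"tx": 1.6,"ty": 2.7,"tz": -0.4,"yaw": 2.9,"claw": 6},
  {"tx": 1.6,"ty": 2.7,"tz": -0.4,"yaw": 2.9,"claw": 6},
  {"tx": 1.5,"ty": 2.7,"tz": -0.4,"yaw": 2.9,"claw": 6},
  {"claw": 6},
  {"claw": 6},
], newtons=60)

```text
invalid input at $.steps[10]: expected keys tx, ty, tz, yaw, claw
```

Request:
servo_tool([
  {"tx": 1.6,"ty": 2.7,"tz": -0.4,"yaw": 2.9,"claw": 6},
  {"tx": 1.6,"ty": 2.7,"tz": -0.4,"yaw": 2.9,"claw": 6},
  {"tx": 1.6,"ty": 2.7,"tz": -0.4,"yaw": 2.9,"claw": 6},
  {"tx": 1.6,"ty": 2.7,"tz": -0.4,"yaw": 2.9,"claw": 6},
  {"tx": 1.6,"ty": 2.7,"tz": -0.4,"yaw": 2.9,"claw": 6},
  {"tx": 1.6,"ty": 2.7,"tz": -0.4,"yaw": 2.9,"claw": 6},
  {"tx": 1.6,"ty": 2.7,"tz": -0.4,"yaw": 2.9,"claw": 6},
  {"tx": 1.6,"ty": 2.7,"tz": -0.4,"yaw": 2.9,"claw": 6},
  {"tx": 1.6,"ty": 2.7,"tz": -0.4,"yaw": 2.9,"claw": 6},
  {"tx": 1.5,"ty": 2.7,"tz": -0.4,"yaw": 2.9,"claw": 6},
  {"tx": 0,"ty": 0,"tz": 0,"yaw": 0,"claw": 6},
  {"tx": 0,"ty": 0,"tz": 0,"yaw": 0,"claw": 6},
], newtons=60)

```text
time_s: 1.3
position: [0.3737, -0.2361, 0.2102]
tool_rot: [[0.615, 0.788, -0.0], [0.788, -0.615, 0.0], [-0.0, -0.0, -1.0]]
ft_force: [-1.4, -0.4, 0.6]
grip_width: 0.0598
gripper_force: 0.0
```

```bash
python3 - <<'E'
from h import *
s=env.observe();m=env.camera_model('wrist');im,d=env.get_image('wrist');cv2.imwrite('pics/w1.png',im[:,:,::-1]);np.savez('w1.npz',im=im,d=d,T=m['T'])
print(s['position'],np.round(s['q'],1),m['fovy'],m['cx'],m['cy'],np.round(m['T'],3).tolist())
E
```

```text
[ 0.37366688 -0.23614511  0.2102395 ] [-47.7  13.2  94.4  -0.   72.4  -9.7] 61.87926938896628 311.7176932845368 237.55686241180067 [[0.789, -0.589, -0.177, 0.419], [-0.615, -0.755, -0.228, -0.179], [0.001, 0.289, -0.957, 0.334], [0.0, 0.0, 0.0, 1.0]]
```

View pics/w1.png

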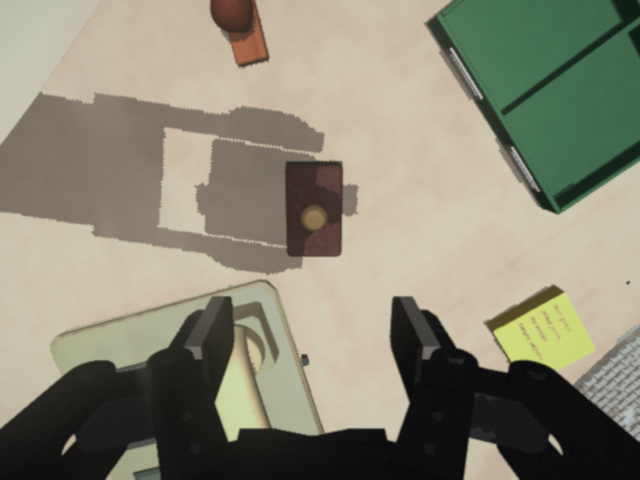

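The wrist view shows the red weight square to the jaws, block centred at (314,210) with the knob top at (314,217). The knob is round and the fingers are clear of everything.

```bash
python3 - <<'E'
from h import *
m=env.camera_model('wrist');D=np.load('w1.npz');W=cloud(D['d'],m)
print('knob',plane([(314,217)],m,.049),'depth z',np.median(W[214:220,311:317,2]),'block z',np.median(W[235:250,295:335,2]),'table',np.median(W[165:190,400:430,2]))
print('block corners',plane([(286,162),(342,161),(288,256),(340,256)],m,.026).round(4).tolist())
im=D['im'].astype(int)
z=W[...,2];M=(z>.012)&(z<.06);M[:,:270]=0;M[:,360:]=0;M[:140]=0;M[270:]=0
print(rect(M,m,.026))
E
```

```text
knob [[ 0.37746799 -0.23594014  0.049     ]] depth z 0.048922369813938854 block z 0.02644294264757724 table 0.0005242403855975075
block corners [[0.3838, -0.1934, 0.026], [0.4178, -0.2191, 0.026], [0.3373, -0.2532, 0.026], [0.3707, -0.2794, 0.026]]
(376.7, -236.5, 44.5, 75.1, -37.9)
```

Request:
servo_tool([
  {"tx": 0.2,"ty": 0,"tz": -3,"yaw": 0,"claw": 6},
  {"tx": 0,"ty": 0,"tz": -3,"yaw": 0,"claw": 6},
  {"tx": 0,"ty": 0,"tz": -3,"yaw": 0,"claw": 6},
  {"tx": 0,"ty": 0,"tz": -3,"yaw": 0,"claw": 6},
  {"tx": 0,"ty": 0,"tz": -2,"yaw": 0,"claw": 6},
  {"tx": 0,"ty": 0,"tz": -1.4,"yaw": 0,"claw": 6},
  {"tx": 0,"ty": 0,"tz": -0.8,"yaw": 0,"claw": 6},
  {"tx": 0,"ty": 0,"tz": 0,"yaw": 0,"claw": 1},
  {"tx": 0,"ty": 0,"tz": 0,"yaw": 0,"claw": 1},
  {"tx": 0,"ty": 0,"tz": 0,"yaw": 0,"claw": 1},
  {"tx": 0,"ty": 0,"tz": 0,"yaw": 0,"claw": 1},
  {"tx": 0,"ty": 0,"tz": 0,"yaw": 0,"claw": 1},
  {"tx": 0,"ty": 0,"tz": 0,"yaw": 0,"claw": 1},
  {"tx": 0,"ty": 0,"tz": 0,"yaw": 0,"claw": 1},
  {"tx": 0,"ty": 0,"tz": 0,"yaw": 0,"claw": 1},
  {"tx": 0,"ty": 0,"tz": 0,"yaw": 0,"claw": 1},
], newtons=70)

```text
time_s: 2.95
position: [0.3754, -0.2365, 0.0492]
tool_rot: [[0.616, 0.788, 0.0], [0.788, -0.616, -0.001], [-0.001, 0.001, -1.0]]
ft_force: [-4.1, 0.2, 5.5]
grip_width: 0.0155
gripper_force: 68.2
```

Request:
servo_tool([
  {"tx": 0,"ty": 0,"tz": 1,"yaw": 0,"claw": 1},
  {"tx": 0,"ty": 0,"tz": 2,"yaw": 0,"claw": 1},
  {"tx": 0,"ty": 0,"tz": 3,"yaw": 0,"claw": 1},
  {"tx": 0,"ty": 0,"tz": 3,"yaw": 0,"claw": 1},
  {"tx": 0,"ty": 0,"tz": 1,"yaw": 0,"claw": 1},
  {"tx": 2.25,"ty": 1.7,"tz": 0,"yaw": -4.6,"claw": 1},
  {"tx": 2.25,"ty": 1.7,"tz": 0,"yaw": -4.6,"claw": 1},
  {"tx": 2.25,"ty": 1.7,"tz": 0,"yaw": -4.6,"claw": 1},
  {"tx": 2.25,"ty": 1.7,"tz": 0,"yaw": -4.6,"claw": 1},
  {"tx": 2.25,"ty": 1.7,"tz": 0,"yaw": -4.6,"claw": 1},
  {"tx": 2.25,"ty": 1.7,"tz": 0,"yaw": -4.6,"claw": 1},
  {"tx": 2.25,"ty": 1.7,"tz": 0,"yaw": -4.6,"claw": 1},
  {"tx": 2.25,"ty": 1.7,"tz": 0,"yaw": -4.6,"claw": 1},
  {"tx": 2.25,"ty": 1.7,"tz": 0,"yaw": -4.6,"claw": 1},
  {"tx": 2.25,"ty": 1.7,"tz": 0,"yaw": -4.6,"claw": 1},
  {"tx": 2.25,"ty": 1.7,"tz": 0,"yaw": -4.6,"claw": 1},
  {"tx": 2.25,"ty": 1.7,"tz": 0,"yaw": -4.6,"claw": 1},
  {"tx": 0,"ty": 0,"tz": 0,"yaw": 0,"claw": 1},
  {"tx": 0,"ty": 0,"tz": 0,"yaw": 0,"claw": 1},
  {"tx": 0,"ty": 0,"tz": 0,"yaw": 0,"claw": 1},
])

```text
time_s: 4.95
position: [0.6448, -0.0327, 0.1475]
tool_rot: [[0.998, -0.056, -0.002], [-0.056, -0.998, 0.0], [-0.002, -0.0, -1.0]]
ft_force: [-1.0, -0.7, -6.2]
grip_width: 0.0153
gripper_force: 69.3
```

```bash
python3 - <<'E'
from h import *
im,d=env.get_image('wrist');im2,_=env.get_image('side')
cv2.imwrite('pics/w2.png',np.hstack([cv2.resize(im,(400,300)),im2[80:380,230:630]])[:,:,::-1])
E
```

```text
(no output)
```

View pics/w2.png

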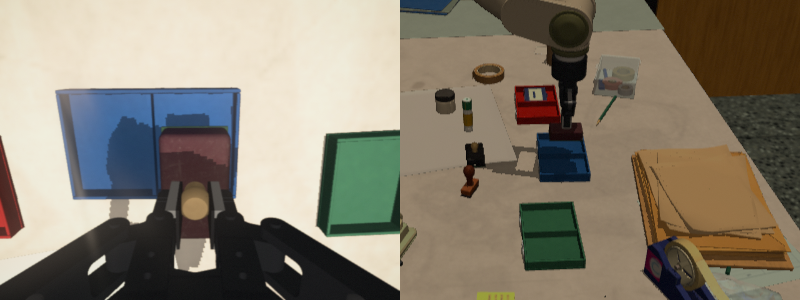

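The weight hangs level over the right half of the blue tray. In the wrist picture the tray's far corners are at (57,90) and (240,88) and its divider at x=152.

```bash
python3 - <<'E'
from h import *
m=env.camera_model('wrist');k=1.6
print(plane(np.array([(57,90),(240,88),(152,92),(235,196)])*k,m,.024).round(4))
E
```

```text
[[ 0.7107  0.0961  0.024 ]
 [ 0.7026 -0.0805  0.024 ]
 [ 0.7036  0.0047  0.024 ]
 [ 0.5874 -0.0745  0.024 ]]
```

Request:
servo_tool([
  {"tx": 0,"ty": 0,"tz": -2.5,"yaw": 0,"claw": 1},
  {"tx": 0,"ty": 0,"tz": -2.5,"yaw": 0,"claw": 1},
  {"tx": 0,"ty": 0,"tz": -2,"yaw": 0,"claw": 1},
  {"tx": 0,"ty": 0,"tz": -1.2,"yaw": 0,"claw": 1},
  {"tx": 0,"ty": 0,"tz": -0.6,"yaw": 0,"claw": 1},
  {"tx": 0,"ty": 0,"tz": -0.3,"yaw": 0,"claw": 1},
  {"tx": 0,"ty": 0,"tz": -0.2,"yaw": 0,"claw": 1},
  {"tx": 0,"ty": 0,"tz": -0.1,"yaw": 0,"claw": 1},
  {"tx": 0,"ty": 0,"tz": 0,"yaw": 0,"claw": 1},
])

```text
time_s: 5.95
position: [0.6458, -0.0325, 0.0548]
tool_rot: [[0.998, -0.056, 0.001], [-0.056, -0.998, -0.0], [0.001, 0.0, -1.0]]
ft_force: [-0.4, -0.2, -6.4]
grip_width: 0.0153
gripper_force: 69.3
```

Request:
servo_tool([
  {"tx": 0,"ty": 0,"tz": -0.1,"yaw": 0,"claw": 1},
  {"tx": 0,"ty": 0,"tz": -0.1,"yaw": 0,"claw": 1},
  {"tx": 0,"ty": 0,"tz": 0,"yaw": 0,"claw": 1},
  {"tx": 0,"ty": 0,"tz": 0,"yaw": 0,"claw": 5},
  {"tx": 0,"ty": 0,"tz": 0,"yaw": 0,"claw": 5},
  {"tx": 0,"ty": 0,"tz": 0,"yaw": 0,"claw": 5},
  {"tx": 0,"ty": 0,"tz": 0,"yaw": 0,"claw": 5},
  {"tx": 0,"ty": 0,"tz": 1,"yaw": 0,"claw": 5},
  {"tx": 0,"ty": 0,"tz": 3,"yaw": 0,"claw": 5},
  {"tx": 0,"ty": 0,"tz": 4,"yaw": 0,"claw": 5},
  {"tx": 0,"ty": 0,"tz": 4,"yaw": 0,"claw": 5},
  {"tx": -3.5,"ty": 1,"tz": 1,"yaw": 1,"claw": 5},
  {"tx": -3.5,"ty": 1,"tz": 1,"yaw": 1,"claw": 5},
  {"tx": -3.5,"ty": 1,"tz": 0,"yaw": 1,"claw": 5},
  {"tx": -3.5,"ty": 1,"tz": 0,"yaw": 1,"claw": 5},
  {"tx": -3.5,"ty": 1,"tz": 0,"yaw": 1,"claw": 5},
  {"tx": -3.8,"ty": 1,"tz": 0,"yaw": 1.4,"claw": 5},
  {"tx": 0,"ty": 0,"tz": 0,"yaw": 0,"claw": 5},
  {"tx": 0,"ty": 0,"tz": 0,"yaw": 0,"claw": 5},
])

```text
time_s: 7.85
position: [0.4328, 0.0276, 0.1934]
tool_rot: [[0.998, 0.055, 0.002], [0.055, -0.998, -0.0], [0.002, 0.001, -1.0]]
ft_force: [0.8, -0.6, 0.6]
grip_width: 0.05
gripper_force: 0.0
```

```bash
python3 - <<'E'
from h import *
m=env.camera_model('wrist');im,d=env.get_image('wrist');im2,_=env.get_image('side')
cv2.imwrite('pics/w3.png',np.hstack([cv2.resize(im,(400,300)),im2[80:380,230:630]])[:,:,::-1])
W=cloud(d,m);z=W[...,2]
M=((z>.012)&(z<.07)&(abs(W[...,0]-.431)<.06)&(abs(W[...,1]-.028)<.06)).astype(np.uint8);print(rect(cv2.morphologyEx(M,cv2.MORPH_OPEN,np.ones((5,5))),m,.026))
M=((z>.042)&(z<.055)&(abs(W[...,0]-.431)<.03)&(abs(W[...,1]-.028)<.03));p=W[M];print(len(p),np.median(p,0) if len(p) else '')
E
```

```text
(434.3, 29.2, 46.1, 74.2, 4.2)
601 [0.4338676  0.02908488 0.04776631]
```

View pics/w3.png

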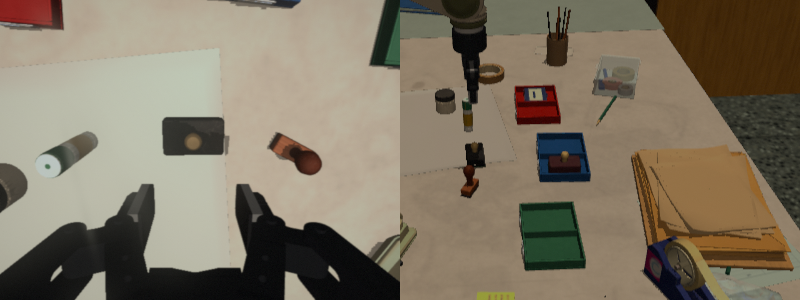

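The red weight stands flat in the right bay of the blue tray (side crop, 565,162). The black weight is square to the jaws, with its knob at (193,142) in the wrist crop.

Request:
servo_tool([
  {"tx": 0.1,"ty": 0.1,"tz": -3,"yaw": 0,"claw": 5},
  {"tx": 0,"ty": 0,"tz": -3,"yaw": 0,"claw": 5},
  {"tx": 0,"ty": 0,"tz": -3,"yaw": 0,"claw": 5},
  {"tx": 0,"ty": 0,"tz": -3,"yaw": 0,"claw": 5},
  {"tx": 0,"ty": 0,"tz": -1.5,"yaw": 0,"claw": 5},
  {"tx": 0,"ty": 0,"tz": -0.9,"yaw": 0,"claw": 5},
  {"tx": 0,"ty": 0,"tz": 0,"yaw": 0,"claw": 1},
  {"tx": 0,"ty": 0,"tz": 0,"yaw": 0,"claw": 1},
  {"tx": 0,"ty": 0,"tz": 0,"yaw": 0,"claw": 1},
  {"tx": 0,"ty": 0,"tz": 0,"yaw": 0,"claw": 1},
  {"tx": 0,"ty": 0,"tz": 0,"yaw": 0,"claw": 1},
  {"tx": 0,"ty": 0,"tz": 0,"yaw": 0,"claw": 1},
  {"tx": 0,"ty": 0,"tz": 0,"yaw": 0,"claw": 1},
  {"tx": 0,"ty": 0,"tz": 0,"yaw": 0,"claw": 1},
])

```text
time_s: 9.35
position: [0.4342, 0.0285, 0.0491]
tool_rot: [[0.998, 0.055, 0.002], [0.055, -0.998, -0.0], [0.002, 0.001, -1.0]]
ft_force: [-0.1, 0.7, 6.6]
grip_width: 0.0151
gripper_force: 68.8
```

Request:
servo_tool([
  {"tx": 0,"ty": 0,"tz": 1,"yaw": 0,"claw": 1},
  {"tx": 0,"ty": 0,"tz": 2,"yaw": 0,"claw": 1},
  {"tx": 0,"ty": 0,"tz": 3,"yaw": 0,"claw": 1},
  {"tx": 0,"ty": 0,"tz": 3,"yaw": 0,"claw": 1},
  {"tx": 0,"ty": 0,"tz": 1,"yaw": 0,"claw": 1},
  {"tx": 1.8,"ty": 0.2,"tz": 0,"yaw": 6.9,"claw": 1},
  {"tx": 1.8,"ty": 0.2,"tz": 0,"yaw": 6.9,"claw": 1},
  {"tx": 1.8,"ty": 0.2,"tz": 0,"yaw": 6.9,"claw": 1},
  {"tx": 1.8,"ty": 0.2,"tz": 0,"yaw": 6.9,"claw": 1},
  {"tx": 1.8,"ty": 0.2,"tz": 0,"yaw": 6.9,"claw": 1},
  {"tx": 1.8,"ty": 0.2,"tz": 0,"yaw": 6.9,"claw": 1},
  {"tx": 1.8,"ty": 0.2,"tz": 0,"yaw": 6.9,"claw": 1},
  {"tx": 1.8,"ty": 0.2,"tz": 0,"yaw": 6.9,"claw": 1},
  {"tx": 1.8,"ty": 0.2,"tz": 0,"yaw": 6.9,"claw": 1},
  {"tx": 1.8,"ty": 0.2,"tz": 0,"yaw": 6.9,"claw": 1},
  {"tx": 1.8,"ty": 0.3,"tz": 0,"yaw": 6.9,"claw": 1},
  {"tx": 1.7,"ty": 0.4,"tz": 0,"yaw": 6.9,"claw": 1},
  {"tx": 0,"ty": 0,"tz": 0,"yaw": 0,"claw": 1},
  {"tx": 0,"ty": 0,"tz": 0,"yaw": 0,"claw": 1},
  {"tx": 0,"ty": 0,"tz": 0,"yaw": 0,"claw": 1},
])

```text
time_s: 11.35
position: [0.6476, 0.0556, 0.1476]
tool_rot: [[0.072, 0.997, -0.002], [0.997, -0.072, 0.0], [-0.0, -0.002, -1.0]]
ft_force: [-0.3, -0.0, -6.2]
grip_width: 0.0157
gripper_force: 69.2
```

Request:
servo_tool([
  {"tx": 0,"ty": 0,"tz": -2.5,"yaw": 0,"claw": 1},
  {"tx": 0,"ty": 0,"tz": -2.5,"yaw": 0,"claw": 1},
  {"tx": 0,"ty": 0,"tz": -2,"yaw": 0,"claw": 1},
  {"tx": 0,"ty": 0,"tz": -1.2,"yaw": 0,"claw": 1},
  {"tx": 0,"ty": 0,"tz": -0.6,"yaw": 0,"claw": 1},
  {"tx": 0,"ty": 0,"tz": -0.3,"yaw": 0,"claw": 1},
  {"tx": 0,"ty": 0,"tz": -0.2,"yaw": 0,"claw": 1},
  {"tx": 0,"ty": 0,"tz": -0.2,"yaw": 0,"claw": 1},
  {"tx": 0,"ty": 0,"tz": -0.1,"yaw": 0,"claw": 1},
  {"tx": 0,"ty": 0,"tz": 0,"yaw": 0,"claw": 1},
])

```text
time_s: 12.35
position: [0.6489, 0.0556, 0.0532]
tool_rot: [[0.07, 0.998, 0.001], [0.998, -0.07, -0.0], [-0.0, 0.001, -1.0]]
ft_force: [-1.1, -0.1, -0.6]
grip_width: 0.0157
gripper_force: 69.7
```

Request:
servo_tool([
  {"tx": 0,"ty": 0,"tz": 0,"yaw": 0,"claw": 5},
  {"tx": 0,"ty": 0,"tz": 0,"yaw": 0,"claw": 5},
  {"tx": 0,"ty": 0,"tz": 0,"yaw": 0,"claw": 5},
  {"tx": 0,"ty": 0,"tz": 0,"yaw": 0,"claw": 5},
  {"tx": 0,"ty": 0,"tz": 1,"yaw": 0,"claw": 5},
  {"tx": 0,"ty": 0,"tz": 3,"yaw": 0,"claw": 5},
  {"tx": 0,"ty": 0,"tz": 4,"yaw": 0,"claw": 6},
  {"tx": 0,"ty": 0,"tz": 4,"yaw": 0,"claw": 6},
  {"tx": -2.9,"ty": -1.9,"tz": 1,"yaw": -2.5,"claw": 6},
  {"tx": -2.9,"ty": -1.9,"tz": 1,"yaw": -2.5,"claw": 6},
  {"tx": -2.9,"ty": -1.9,"tz": 0,"yaw": -2.5,"claw": 6},
  {"tx": -2.9,"ty": -1.9,"tz": 0,"yaw": -2.5,"claw": 6},
  {"tx": -2.9,"ty": -1.9,"tz": 0,"yaw": -2.5,"claw": 6},
  {"tx": -2.9,"ty": -1.9,"tz": 0,"yaw": -2.5,"claw": 6},
  {"tx": -2.9,"ty": -2,"tz": 0,"yaw": -2.5,"claw": 6},
  {"tx": -2.6,"ty": -2,"tz": 0,"yaw": -2.5,"claw": 6},
  {"tx": 0,"ty": 0,"tz": 0,"yaw": 0,"claw": 6},
  {"tx": 0,"ty": 0,"tz": 0,"yaw": 0,"claw": 6},
])

```text
time_s: 14.15
position: [0.4197, -0.0987, 0.1932]
tool_rot: [[0.408, 0.913, 0.002], [0.913, -0.408, -0.001], [0.0, 0.002, -1.0]]
ft_force: [-0.5, 0.0, -0.8]
grip_width: 0.0603
gripper_force: 0.0
```

```bash
python3 - <<'E'
from h import *
m=env.camera_model('wrist');im,d=env.get_image('wrist');im2,_=env.get_image('side')
cv2.imwrite('pics/w4.png',np.hstack([cv2.resize(im,(400,300)),im2[80:380,230:630]])[:,:,::-1])
W=cloud(d,m);z=W[...,2];near=(abs(W[...,0]-.419)<.05)&(abs(W[...,1]+.098)<.05)
for lo,hi in((.012,.023),(.035,.045),(.045,.055),(.055,.065),(.065,.08)):
    p=W[near&(z>lo)&(z<hi)]
    if len(p)>5: print(lo,len(p),np.round(np.median(p,0),4),np.round(p.min(0),4),np.round(p.max(0),4))
E
```

```text
0.012 1008 [ 0.4262 -0.0843  0.0204] [ 0.3995 -0.1252  0.0123] [ 0.4406 -0.0704  0.0228]
0.045 6 [ 0.4251 -0.0868  0.0527] [ 0.4229 -0.0891  0.0503] [ 0.4284 -0.0863  0.0543]
0.055 253 [ 0.4252 -0.0892  0.0616] [ 0.4065 -0.1093  0.0552] [ 0.4331 -0.0847  0.0649]
0.065 981 [ 0.4204 -0.0967  0.0687] [ 0.4084 -0.1094  0.065 ] [ 0.4317 -0.0861  0.0727]
```

View pics/w4.png

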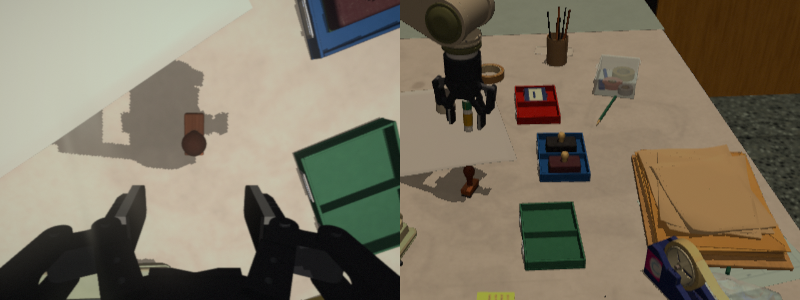

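Both weights now stand in the blue tray. The stamp's handle top is at (194,143) in the wrist crop, centred between the jaws, and its widest part is about 60 mm up.

Request:
servo_tool([
  {"tx": 0,"ty": 0.1,"tz": -3,"yaw": 0,"claw": 6},
  {"tx": 0,"ty": 0,"tz": -3,"yaw": 0,"claw": 6},
  {"tx": 0,"ty": 0,"tz": -3,"yaw": 0,"claw": 6},
  {"tx": 0,"ty": 0,"tz": -2.5,"yaw": 0,"claw": 6},
  {"tx": 0,"ty": 0,"tz": -1.5,"yaw": 0,"claw": 6},
  {"tx": 0,"ty": 0,"tz": -0.8,"yaw": 0,"claw": 6},
  {"tx": 0,"ty": 0,"tz": 0,"yaw": 0,"claw": 2},
  {"tx": 0,"ty": 0,"tz": 0,"yaw": 0,"claw": 2},
  {"tx": 0,"ty": 0,"tz": 0,"yaw": 0,"claw": 2},
  {"tx": 0,"ty": 0,"tz": 0,"yaw": 0,"claw": 2},
  {"tx": 0,"ty": 0,"tz": 0,"yaw": 0,"claw": 2},
  {"tx": 0,"ty": 0,"tz": 0,"yaw": 0,"claw": 2},
  {"tx": 0,"ty": 0,"tz": 0,"yaw": 0,"claw": 2},
], newtons=35)

```text
time_s: 15.55
position: [0.42, -0.0975, 0.055]
tool_rot: [[0.407, 0.913, 0.002], [0.913, -0.407, -0.001], [0.0, 0.002, -1.0]]
ft_force: [-0.1, 1.3, 6.3]
grip_width: 0.0247
gripper_force: 34.6
```

Request:
servo_tool([
  {"tx": 0,"ty": 0,"tz": 1,"yaw": 0,"claw": 2},
  {"tx": 0,"ty": 0,"tz": 3,"yaw": 0,"claw": 2},
  {"tx": 0,"ty": 0,"tz": 4,"yaw": 0,"claw": 2},
  {"tx": 0,"ty": 0,"tz": 3,"yaw": 0,"claw": 2},
  {"tx": 0,"ty": 0,"tz": 1,"yaw": 0,"claw": 2},
  {"tx": 1.5,"ty": 2.7,"tz": 0,"yaw": 2,"claw": 2},
  {"tx": 1.6,"ty": 3,"tz": 0,"yaw": 2,"claw": 2},
  {"tx": 1.7,"ty": 3,"tz": 0,"yaw": 2,"claw": 2},
  {"tx": 1.8,"ty": 3,"tz": 0,"yaw": 2,"claw": 2},
  {"tx": 1.8,"ty": 3,"tz": 0,"yaw": 2,"claw": 2},
  {"tx": 1.8,"ty": 3,"tz": 0,"yaw": 2,"claw": 2},
  {"tx": 1.8,"ty": 3,"tz": 0,"yaw": 2,"claw": 2},
  {"tx": 1.8,"ty": 3,"tz": 0,"yaw": 2,"claw": 2},
  {"tx": 1.8,"ty": 3,"tz": 0,"yaw": 2,"claw": 2},
  {"tx": 1.6,"ty": 3,"tz": 0,"yaw": 2,"claw": 2},
  {"tx": 1.5,"ty": 3,"tz": 0,"yaw": 2,"claw": 2},
  {"tx": 0,"ty": 0,"tz": 0,"yaw": 0,"claw": 2},
  {"tx": 0,"ty": 0,"tz": 0,"yaw": 0,"claw": 2},
  {"tx": 0,"ty": 0,"tz": 0,"yaw": 0,"claw": 2},
])

```text
time_s: 17.45
position: [0.6061, 0.2288, 0.1738]
tool_rot: [[0.036, 0.999, -0.001], [0.999, -0.036, -0.001], [-0.001, -0.001, -1.0]]
ft_force: [0.0, 0.1, -1.2]
grip_width: 0.0245
gripper_force: 34.6
```

```bash
python3 - <<'E'
from h import *
im,d=env.get_image('wrist');im2,_=env.get_image('side')
cv2.imwrite('pics/w5.png',np.hstack([cv2.resize(im,(400,300)),im2[80:380,230:630]])[:,:,::-1])
E
```

```text
(no output)
```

View pics/w5.png

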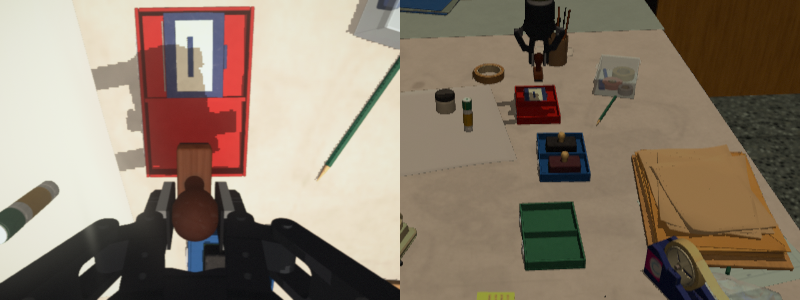

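The stamp hangs upright with its block at (194,160), in line with the empty bay of the red tray; the ink pad is in the far bay.

Request:
servo_tool([
  {"tx": 0,"ty": 0,"tz": -3,"yaw": 0,"claw": 2},
  {"tx": 0,"ty": 0,"tz": -3,"yaw": 0,"claw": 2},
  {"tx": 0,"ty": 0,"tz": -2.5,"yaw": 0,"claw": 2},
  {"tx": 0,"ty": 0,"tz": -1.5,"yaw": 0,"claw": 2},
  {"tx": 0,"ty": 0,"tz": -0.8,"yaw": 0,"claw": 2},
  {"tx": 0,"ty": 0,"tz": -0.4,"yaw": 0,"claw": 2},
  {"tx": 0,"ty": 0,"tz": -0.2,"yaw": 0,"claw": 2},
  {"tx": 0,"ty": 0,"tz": -0.1,"yaw": 0,"claw": 2},
  {"tx": 0,"ty": 0,"tz": 0,"yaw": 0,"claw": 2},
])

```text
time_s: 18.45
position: [0.6068, 0.2296, 0.0599]
tool_rot: [[0.036, 0.999, 0.001], [0.999, -0.036, 0.0], [0.0, 0.001, -1.0]]
ft_force: [-0.1, 0.2, -0.6]
grip_width: 0.0248
gripper_force: 34.6
```

Request:
servo_tool([
  {"tx": 0,"ty": 0,"tz": -0.1,"yaw": 0,"claw": 2},
  {"tx": 0,"ty": 0,"tz": 0,"yaw": 0,"claw": 5},
  {"tx": 0,"ty": 0,"tz": 0,"yaw": 0,"claw": 5},
  {"tx": 0,"ty": 0,"tz": 0,"yaw": 0,"claw": 5},
  {"tx": 0,"ty": 0,"tz": 0,"yaw": 0,"claw": 5},
  {"tx": 0,"ty": 0,"tz": 1,"yaw": 0,"claw": 6},
  {"tx": 0,"ty": 0,"tz": 3,"yaw": 0,"claw": 8.2},
  {"tx": 0,"ty": 0,"tz": 4,"yaw": 0,"claw": 8.2},
  {"tx": 0,"ty": 0,"tz": 4,"yaw": 0,"claw": 8.2},
  {"tx": -3.2,"ty": 0.5,"tz": 1,"yaw": 0,"claw": 8.2},
  {"tx": -3.2,"ty": 0.5,"tz": 1,"yaw": 0,"claw": 8.2},
  {"tx": -3.2,"ty": 0.6,"tz": 0,"yaw": 0,"claw": 8.2},
  {"tx": -3.2,"ty": 0.6,"tz": 0,"yaw": 0,"claw": 8.2},
  {"tx": -3.2,"ty": 0.6,"tz": 0,"yaw": 0,"claw": 8.2},
  {"tx": -3.2,"ty": 0.6,"tz": 0,"yaw": 0,"claw": 8.2},
  {"tx": -3.2,"ty": 0.6,"tz": 0,"yaw": 0,"claw": 8.2},
  {"tx": -3.1,"ty": 0.6,"tz": 0,"yaw": 0,"claw": 8.2},
  {"tx": 0,"ty": 0,"tz": 0,"yaw": 0,"claw": 8.2},
  {"tx": 0,"ty": 0,"tz": 0,"yaw": 0,"claw": 8.2},
])

```text
time_s: 20.35
position: [0.3517, 0.2758, 0.1992]
tool_rot: [[0.035, 0.999, 0.002], [0.999, -0.035, 0.001], [0.001, 0.002, -1.0]]
ft_force: [0.0, -0.7, 0.2]
grip_width: 0.0819
gripper_force: 0.0
```

```bash
python3 - <<'E'
from h import *
m=env.camera_model('wrist');im,d=env.get_image('wrist');im2,_=env.get_image('side')
cv2.imwrite('pics/w6.png',np.hstack([cv2.resize(im,(400,300)),im2[80:380,230:630]])[:,:,::-1])
W=cloud(d,m);z=W[...,2];near=(abs(W[...,0]-.35)<.05)&(abs(W[...,1]-.276)<.05)
M=(near&(z>.048)&(z<.065)).astype(np.uint8);M=cv2.morphologyEx(M,cv2.MORPH_OPEN,np.ones((5,5)))
print('jar top',np.median(z[M>0]),rect(M,m,.055))
E
```

```text
jar top 0.05529373877061028 (350.6, 280.6, 54.8, 55.5, -2.0)
```

View pics/w6.png

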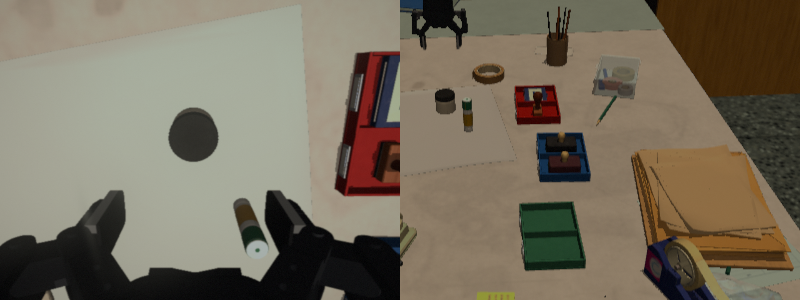

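The stamp stands upright in the red tray's empty bay (side crop, 537,100). The jar lid is at (193,133) in the wrist crop, between the open jaws.

Request:
servo_tool([
  {"tx": 0,"ty": 0.3,"tz": -3,"yaw": 0,"claw": 8.2},
  {"tx": -0.1,"ty": 0,"tz": -3,"yaw": 0,"claw": 8.2},
  {"tx": 0,"ty": 0,"tz": -3,"yaw": 0,"claw": 8.2},
  {"tx": 0,"ty": 0,"tz": -3,"yaw": 0,"claw": 8.2},
  {"tx": 0,"ty": 0,"tz": -2,"yaw": 0,"claw": 8.2},
  {"tx": 0,"ty": 0,"tz": -1.3,"yaw": 0,"claw": 8.2},
  {"tx": 0,"ty": 0,"tz": -0.6,"yaw": 0,"claw": 8.2},
  {"tx": 0,"ty": 0,"tz": 0,"yaw": 0,"claw": 8.2},
  {"tx": 0,"ty": 0,"tz": 0,"yaw": 0,"claw": 5},
  {"tx": 0,"ty": 0,"tz": 0,"yaw": 0,"claw": 5},
  {"tx": 0,"ty": 0,"tz": 0,"yaw": 0,"claw": 5},
  {"tx": 0,"ty": 0,"tz": 0,"yaw": 0,"claw": 5},
  {"tx": 0,"ty": 0,"tz": 0,"yaw": 0,"claw": 5},
  {"tx": 0,"ty": 0,"tz": 0,"yaw": 0,"claw": 5},
  {"tx": 0,"ty": 0,"tz": 0,"yaw": 0,"claw": 5},
], newtons=40)

```text
time_s: 21.95
position: [0.3511, 0.2787, 0.0402]
tool_rot: [[0.035, 0.999, 0.002], [0.999, -0.035, 0.001], [0.001, 0.002, -1.0]]
ft_force: [-0.1, -0.8, 7.1]
grip_width: 0.0552
gripper_force: 42.4
```

Request:
servo_tool([
  {"tx": 0,"ty": 0,"tz": 1.5,"yaw": 0,"claw": 5},
  {"tx": 0,"ty": 0,"tz": 3.5,"yaw": 0,"claw": 5},
  {"tx": 0,"ty": 0,"tz": 4,"yaw": 0,"claw": 5},
  {"tx": 0,"ty": 0,"tz": 4,"yaw": 0,"claw": 5},
  {"tx": 0,"ty": 0,"tz": 3,"yaw": 0,"claw": 5},
  {"tx": 1,"ty": -2,"tz": 0,"yaw": 0,"claw": 5},
  {"tx": 1.7,"ty": -3.7,"tz": 0,"yaw": 0,"claw": 5},
  {"tx": 1.7,"ty": -3.7,"tz": 0,"yaw": 0,"claw": 5},
  {"tx": 1.7,"ty": -3.7,"tz": 0,"yaw": 0,"claw": 5},
  {"tx": 1.7,"ty": -3.7,"tz": 0,"yaw": 0,"claw": 5},
  {"tx": 1.7,"ty": -3.7,"tz": 0,"yaw": 0,"claw": 5},
  {"tx": 1.7,"ty": -3.7,"tz": 0,"yaw": 0,"claw": 5},
  {"tx": 1.7,"ty": -3.7,"tz": 0,"yaw": 0,"claw": 5},
  {"tx": 1.7,"ty": -3.7,"tz": 0,"yaw": 0,"claw": 5},
  {"tx": 1.7,"ty": -3.7,"tz": 0,"yaw": 0,"claw": 5},
  {"tx": 1.7,"ty": -3.7,"tz": 0,"yaw": 0,"claw": 5},
  {"tx": 1.7,"ty": -3.7,"tz": 0,"yaw": 0,"claw": 5},
  {"tx": 1.7,"ty": -3.7,"tz": 0,"yaw": 0,"claw": 5},
  {"tx": 1.5,"ty": -2.8,"tz": 0,"yaw": 0,"claw": 5},
  {"tx": 0.5,"ty": -1.2,"tz": 0,"yaw": 0,"claw": 5},
])

```text
time_s: 23.95
position: [0.5851, -0.2278, 0.1987]
tool_rot: [[0.037, 0.999, -0.0], [0.999, -0.037, -0.0], [-0.0, -0.0, -1.0]]
ft_force: [0.3, 0.5, -1.8]
grip_width: 0.055
gripper_force: 43.4
```

```bash
python3 - <<'E'
from h import *
m=env.camera_model('wrist')
im,d=env.get_image('wrist');im2,_=env.get_image('side')
cv2.imwrite('pics/w7.png',np.hstack([cv2.resize(im,(400,300)),im2[80:380,230:630]])[:,:,::-1]);print(env.observe()['position'])
E
```

```text
[ 0.58449014 -0.22637496  0.19864211]
```

View pics/w7.png

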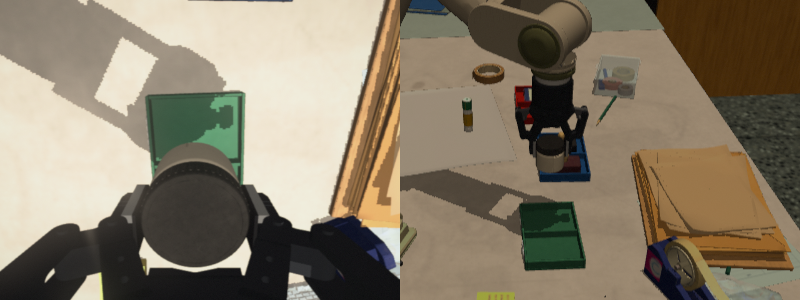

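The jar hangs upright. In the wrist crop the tray's +y edge runs from (147,94) to (243,91), with the divider near row 163.

```bash
python3 - <<'E'
from h import *
m=env.camera_model('wrist')
print(plane(np.array([(147,94),(243,91),(156,162),(241,163)])*1.6,m,.024).round(4))
E
```

```text
[[ 0.5309 -0.1749  0.024 ]
 [ 0.6431 -0.1756  0.024 ]
 [ 0.5346 -0.2595  0.024 ]
 [ 0.6423 -0.2648  0.024 ]]
```

Request:
servo_tool([
  {"tx": 0,"ty": 0,"tz": -3,"yaw": 0,"claw": 5},
  {"tx": 0,"ty": 0,"tz": -3,"yaw": 0,"claw": 5},
  {"tx": 0,"ty": 0,"tz": -2,"yaw": 0,"claw": 5},
  {"tx": 0,"ty": 0,"tz": 0,"yaw": 0,"claw": 5},
])

```text
time_s: 24.45
position: [0.583, -0.2231, 0.1169]
tool_rot: [[0.034, 0.999, -0.005], [0.999, -0.034, 0.004], [0.003, -0.005, -1.0]]
ft_force: [-0.4, 0.3, -3.1]
grip_width: 0.0549
gripper_force: 43.3
```

Request:
servo_tool([
  {"tx": 0.2,"ty": 0,"tz": -2.5,"yaw": 0,"claw": 5},
  {"tx": 0,"ty": 0,"tz": -2.3,"yaw": 0,"claw": 5},
  {"tx": 0,"ty": 0,"tz": -1.2,"yaw": 0,"claw": 5},
  {"tx": 0,"ty": 0,"tz": -0.6,"yaw": 0,"claw": 5},
  {"tx": 0,"ty": 0,"tz": -0.3,"yaw": 0,"claw": 5},
  {"tx": 0,"ty": 0,"tz": -0.2,"yaw": 0,"claw": 5},
  {"tx": 0,"ty": 0,"tz": -0.1,"yaw": 0,"claw": 5},
  {"tx": 0,"ty": 0,"tz": 0,"yaw": 0,"claw": 5},
  {"tx": 0,"ty": 0,"tz": 0,"yaw": 0,"claw": 5},
])

```text
time_s: 25.35
position: [0.5867, -0.2255, 0.0477]
tool_rot: [[0.036, 0.999, 0.001], [0.999, -0.036, -0.0], [-0.0, 0.001, -1.0]]
ft_force: [0.4, 0.5, -1.8]
grip_width: 0.0551
gripper_force: 43.3
```

Request:
servo_tool([
  {"tx": 0,"ty": 0,"tz": -0.2,"yaw": 0,"claw": 5},
  {"tx": 0,"ty": 0,"tz": -0.15,"yaw": 0,"claw": 5},
  {"tx": 0,"ty": 0,"tz": 0,"yaw": 0,"claw": 5},
  {"tx": 0,"ty": 0,"tz": 0,"yaw": 0,"claw": 7.5},
  {"tx": 0,"ty": 0,"tz": 0,"yaw": 0,"claw": 7.5},
  {"tx": 0,"ty": 0,"tz": 0,"yaw": 0,"claw": 7.5},
  {"tx": 0,"ty": 0,"tz": 0,"yaw": 0,"claw": 7.5},
  {"tx": 0,"ty": 0,"tz": 1,"yaw": 0,"claw": 7.5},
  {"tx": 0,"ty": 0,"tz": 3,"yaw": 0,"claw": 7.5},
  {"tx": 0,"ty": 0,"tz": 5,"yaw": 0,"claw": 7.5},
  {"tx": 0,"ty": 0,"tz": 5,"yaw": 0,"claw": 7},
  {"tx": 0,"ty": 0,"tz": 4.5,"yaw": 0,"claw": 7},
  {"tx": -1.6,"ty": 3.6,"tz": 0,"yaw": 0,"claw": 7},
  {"tx": -1.6,"ty": 3.6,"tz": 0,"yaw": 0,"claw": 7},
  {"tx": -1.6,"ty": 3.6,"tz": 0,"yaw": 0,"claw": 7},
  {"tx": -1.6,"ty": 3.6,"tz": 0,"yaw": 0,"claw": 7},
  {"tx": -1.6,"ty": 3.6,"tz": 0,"yaw": 0,"claw": 7},
  {"tx": -1.6,"ty": 3.6,"tz": 0,"yaw": 0,"claw": 7},
  {"tx": -1.6,"ty": 3.6,"tz": 0,"yaw": 0,"claw": 7},
  {"tx": -1.6,"ty": 3.6,"tz": 0,"yaw": 0,"claw": 7},
])

```text
time_s: 27.35
position: [0.4577, 0.0639, 0.2297]
tool_rot: [[0.036, 0.999, 0.001], [0.999, -0.036, -0.0], [-0.0, 0.001, -1.0]]
ft_force: [0.9, -0.2, -0.5]
grip_width: 0.07
gripper_force: 0.0
```

Request:
servo_tool([
  {"tx": -1.6,"ty": 3.6,"tz": 0,"yaw": 0,"claw": 7},
  {"tx": -1.6,"ty": 3.6,"tz": 0,"yaw": 0,"claw": 7},
  {"tx": -1,"ty": 2.5,"tz": 0,"yaw": 0,"claw": 7},
  {"tx": 0,"ty": 0,"tz": 0,"yaw": 0,"claw": 7},
  {"tx": 0,"ty": 0,"tz": 0,"yaw": 0,"claw": 7},
  {"tx": 0,"ty": 0,"tz": 0,"yaw": 0,"claw": 7},
])

```text
time_s: 27.95
position: [0.417, 0.159, 0.2292]
tool_rot: [[0.036, 0.999, 0.001], [0.999, -0.036, -0.0], [-0.0, 0.001, -1.0]]
ft_force: [-0.4, 0.5, 0.3]
grip_width: 0.0699
gripper_force: 0.0
```

```bash
python3 - <<'E'
from h import *
m=env.camera_model('wrist');im,d=env.get_image('wrist');im2,_=env.get_image('side')
cv2.imwrite('pics/w8.png',np.hstack([cv2.resize(im,(400,300)),im2[80:380,230:630]])[:,:,::-1])
W=cloud(d,m);z=W[...,2];near=(abs(W[...,0]-.414)<.04)&(abs(W[...,1]-.16)<.04)
M=(near&(z>.088)&(z<.11)).astype(np.uint8);M=cv2.morphologyEx(M,cv2.MORPH_OPEN,np.ones((5,5)))
print('top',np.median(z[M>0]),rect(M,m,.097))
E
```

```text
top 0.09687585628411172 (415.8, 166.0, 24.5, 25.9, -2.1)
```

View pics/w8.png

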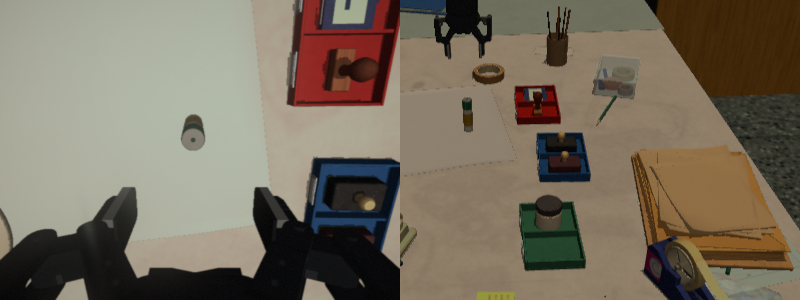

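The jar stands upright in the +y bay of the green tray (side crop, 548,212). The glue stick's cap is at (193,142) in the wrist crop, centred between the jaws.

Request:
servo_tool([
  {"tx": -0.2,"ty": 0.4,"tz": -3,"yaw": 0,"claw": 7},
  {"tx": 0,"ty": 0,"tz": -3,"yaw": 0,"claw": 7},
  {"tx": 0,"ty": 0,"tz": -3,"yaw": 0,"claw": 7},
  {"tx": 0,"ty": 0,"tz": -3,"yaw": 0,"claw": 6},
  {"tx": 0,"ty": 0,"tz": -2.5,"yaw": 0,"claw": 6},
  {"tx": 0,"ty": 0,"tz": -1.6,"yaw": 0,"claw": 6},
  {"tx": 0,"ty": 0,"tz": -0.8,"yaw": 0,"claw": 6},
  {"tx": 0,"ty": 0,"tz": 0,"yaw": 0,"claw": 4.5},
  {"tx": 0,"ty": 0,"tz": 0,"yaw": 0,"claw": 3.5},
  {"tx": 0,"ty": 0,"tz": 0,"yaw": 0,"claw": 3},
  {"tx": 0,"ty": 0,"tz": 0,"yaw": 0,"claw": 2.6},
  {"tx": 0,"ty": 0,"tz": 0,"yaw": 0,"claw": 2},
  {"tx": 0,"ty": 0,"tz": 0,"yaw": 0,"claw": 2},
  {"tx": 0,"ty": 0,"tz": 0,"yaw": 0,"claw": 2},
  {"tx": 0,"ty": 0,"tz": 0,"yaw": 0,"claw": 2},
], newtons=25)

```text
time_s: 29.55
position: [0.415, 0.1637, 0.0605]
tool_rot: [[0.035, 0.999, 0.002], [0.999, -0.035, 0.0], [0.0, 0.002, -1.0]]
ft_force: [-0.4, -0.9, 7.2]
grip_width: 0.0255
gripper_force: 24.4
```

Request:
servo_tool([
  {"tx": 0,"ty": 0,"tz": 1.5,"yaw": 0,"claw": 2},
  {"tx": 0,"ty": 0,"tz": 3.5,"yaw": 0,"claw": 2},
  {"tx": 0,"ty": 0,"tz": 4,"yaw": 0,"claw": 2},
  {"tx": 0,"ty": 0,"tz": 3,"yaw": 0,"claw": 2},
  {"tx": 0,"ty": 0,"tz": 1,"yaw": 0,"claw": 2},
  {"tx": 0.7,"ty": -2,"tz": 0,"yaw": 0,"claw": 2},
  {"tx": 1.2,"ty": -3.4,"tz": 0,"yaw": 0,"claw": 2},
  {"tx": 1.2,"ty": -3.4,"tz": 0,"yaw": 0,"claw": 2},
  {"tx": 1.2,"ty": -3.4,"tz": 0,"yaw": 0,"claw": 2},
  {"tx": 1.2,"ty": -3.4,"tz": 0,"yaw": 0,"claw": 2},
  {"tx": 1.2,"ty": -3.4,"tz": 0,"yaw": 0,"claw": 2},
  {"tx": 1.2,"ty": -3.4,"tz": 0,"yaw": 0,"claw": 2},
  {"tx": 1.2,"ty": -3.4,"tz": 0,"yaw": 0,"claw": 2},
  {"tx": 1.2,"ty": -3.4,"tz": 0,"yaw": 0,"claw": 2},
  {"tx": 1.2,"ty": -3.4,"tz": 0,"yaw": 0,"claw": 2},
  {"tx": 1.2,"ty": -3.4,"tz": 0,"yaw": 0,"claw": 2},
  {"tx": 1.2,"ty": -3.4,"tz": 0,"yaw": 0,"claw": 2},
  {"tx": 1.2,"ty": -3.4,"tz": 0,"yaw": 0,"claw": 2},
  {"tx": 1.2,"ty": -3.4,"tz": 0,"yaw": 0,"claw": 2},
  {"tx": 0.8,"ty": -1.5,"tz": 0,"yaw": 0,"claw": 2},
])

```text
time_s: 31.55
position: [0.5855, -0.3161, 0.1878]
tool_rot: [[0.038, 0.999, -0.002], [0.999, -0.038, 0.001], [0.001, -0.002, -1.0]]
ft_force: [-0.1, -0.5, -1.1]
grip_width: 0.0257
gripper_force: 24.7
```

Request:
servo_tool([
  {"tx": 0,"ty": 0,"tz": 0,"yaw": 0,"claw": 2},
  {"tx": 0,"ty": 0,"tz": -1,"yaw": 0,"claw": 2},
  {"tx": 0,"ty": 0,"tz": -3,"yaw": 0,"claw": 2},
  {"tx": 0,"ty": 0,"tz": -3,"yaw": 0,"claw": 2},
  {"tx": 0,"ty": 0,"tz": -2,"yaw": 0,"claw": 2},
  {"tx": 0,"ty": 0,"tz": -1.2,"yaw": 0,"claw": 2},
  {"tx": 0,"ty": 0,"tz": -0.8,"yaw": 0,"claw": 2},
  {"tx": 0,"ty": 0,"tz": -0.4,"yaw": 0,"claw": 2},
  {"tx": 0,"ty": 0,"tz": 0,"yaw": 0,"claw": 2},
  {"tx": 0,"ty": 0,"tz": 0,"yaw": 0,"claw": 2},
])

```text
time_s: 32.55
position: [0.5859, -0.3136, 0.0767]
tool_rot: [[0.036, 0.999, 0.001], [0.999, -0.036, -0.001], [-0.001, 0.001, -1.0]]
ft_force: [-0.1, 0.3, -0.3]
grip_width: 0.0254
gripper_force: 24.7
```

```bash
python3 - <<'E'
from h import *
im,d=env.get_image('wrist');im2,_=env.get_image('side')
cv2.imwrite('pics/w9.png',np.hstack([cv2.resize(im,(400,300)),im2[180:480,230:630]])[:,:,::-1]);print(env.observe()['position'])
E
```

```text
[ 0.58582565 -0.31360043  0.0766415 ]
```

View pics/w9.png

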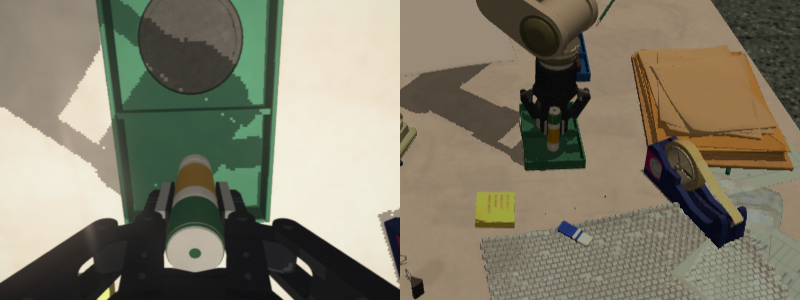

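The glue stick hangs upright in the green tray's free bay, with the jar standing flat in the other bay at (190,45) in the wrist crop.

Request:
servo_tool([
  {"tx": 0,"ty": 0,"tz": -0.6,"yaw": 0,"claw": 2},
  {"tx": 0,"ty": 0,"tz": -0.3,"yaw": 0,"claw": 2},
  {"tx": 0,"ty": 0,"tz": -0.2,"yaw": 0,"claw": 2},
  {"tx": 0,"ty": 0,"tz": -0.1,"yaw": 0,"claw": 2},
  {"tx": 0,"ty": 0,"tz": 0,"yaw": 0,"claw": 2},
  {"tx": 0,"ty": 0,"tz": 0,"yaw": 0,"claw": 2},
])

```text
time_s: 33.25
position: [0.5855, -0.3134, 0.0646]
tool_rot: [[0.035, 0.999, -0.0], [0.999, -0.035, -0.0], [-0.0, -0.0, -1.0]]
ft_force: [-2.8, 1.4, 5.8]
grip_width: 0.0257
gripper_force: 25.3
```

Contact (5.8 N up). I'll open slowly and withdraw.

Request:
servo_tool([
  {"tx": 0,"ty": 0,"tz": 0,"yaw": 0,"claw": 2.7},
  {"tx": 0,"ty": 0,"tz": 0,"yaw": 0,"claw": 3},
  {"tx": 0,"ty": 0,"tz": 0,"yaw": 0,"claw": 4},
  {"tx": 0,"ty": 0,"tz": 0,"yaw": 0,"claw": 6},
  {"tx": 0,"ty": 0,"tz": 0,"yaw": 0,"claw": 6},
  {"tx": 0,"ty": 0,"tz": 0,"yaw": 0,"claw": 6},
  {"tx": 0,"ty": 0,"tz": 1,"yaw": 0,"claw": 6},
  {"tx": 0,"ty": 0,"tz": 3,"yaw": 0,"claw": 6},
  {"tx": 0,"ty": 0,"tz": 4,"yaw": 0,"claw": 6},
  {"tx": 0,"ty": 0,"tz": 4,"yaw": 0,"claw": 6},
  {"tx": 0,"ty": 0,"tz": 4,"yaw": 0,"claw": 6},
  {"tx": -3,"ty": 0,"tz": 1,"yaw": 0,"claw": 6},
  {"tx": -4,"ty": 0,"tz": 0,"yaw": 0,"claw": 6},
  {"tx": -4,"ty": 0,"tz": 0,"yaw": 0,"claw": 6},
  {"tx": -4,"ty": 0,"tz": 0,"yaw": 0,"claw": 6},
  {"tx": -4,"ty": 0,"tz": 0,"yaw": 0,"claw": 6},
  {"tx": -2,"ty": 0,"tz": 0,"yaw": 0,"claw": 6},
  {"tx": 0,"ty": 0,"tz": 0,"yaw": 0,"claw": 6},
  {"tx": 0,"ty": 0,"tz": 0,"yaw": 0,"claw": 6},
  {"tx": 0,"ty": 0,"tz": 0,"yaw": 0,"claw": 6},
])

```text
time_s: 35.25
position: [0.3764, -0.3135, 0.2341]
tool_rot: [[0.035, 0.999, 0.001], [0.999, -0.035, -0.0], [-0.0, 0.001, -1.0]]
ft_force: [-0.4, -0.2, 0.4]
grip_width: 0.06
gripper_force: 0.0
```

```bash
python3 - <<'E'
from h import *
im,d=env.get_image('top');im2,_=env.get_image('side');m=env.camera_model('top')
cv2.imwrite('pics/end.png',np.hstack([cv2.resize(im[140:290,120:520],(400,150)).repeat(2,0),im2[100:400,230:630]])[:,:,::-1])
W=cloud(d,m);z=W[...,2];
for n,x,y,lo,hi in(('jar',.585,-.225,.045,.075),('glue',.585,-.313,.085,.12),('redw',.646,-.032,.042,.065),('blackw',.649,.056,.042,.065),('stamp',.607,.23,.06,.085)):
    p=W[(abs(W[...,0]-x)<.04)&(abs(W[...,1]-y)<.04)&(z>lo)&(z<hi)];print(n,len(p),np.median(p,0).round(3))
E
```

```text
jar 399 [ 0.586 -0.222  0.059]
glue 103 [ 0.586 -0.309  0.1  ]
redw 49 [ 0.646 -0.032  0.051]
blackw 47 [0.649 0.054 0.05 ]
stamp 86 [0.606 0.229 0.071]
```

View pics/end.png

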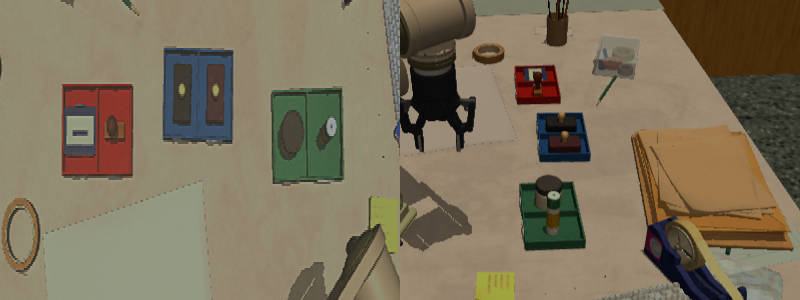

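All five things stand upright in their bays (green tray at (308,135) in the top crop, blue at (198,95), red at (97,130)). The tape and notes have not been touched, so I'm handing in.

```bash
python3 -c "
from rig import env
print(env.close_job())"
```

```text
the job is handed in; nothing more can be done
None
```

I sorted all five things into their trays, each upright in its own bay, left the tape and notes untouched, and handed the job in at about 35 s; it returned no verdict.

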